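Change the van bench over to the next battery

ROBOT

A 7-joint arm with a two-finger parallel gripper is mounted at the origin on the work surface. World frame = base frame: x ahead of the robot, y to its left, z up, the work surface at z = 0. Lengths are in mm, angles in rad, forces in N, time in s.
With the tool pointing down it reaches from about 400 to 900 mm from the base axis. Payload 5.6 kg.
Tool frame: the origin (TCP) lies midway between the tips of the shut fingers; the grasp point (between the pads) lies 19 mm behind it; z points along the fingers, y is the line along which they close (so a half turn about z gives the same grasp; the last joint's range is limited). The gripper opens to 92 mm and grips with 3 to 60 N. Pads are 20 mm wide; open, the fingers measure 128 mm over their backs; the gripper's body (75 mm by 189 mm) begins 69 mm behind the grasp point.
Start: joints at [1.256, 0.468, -0.012, 1.603, 0.006, 1.071, -0.056], TCP at [174.46, -626.157, 214.592] pointing down, gripper open.
Joint ranges: [-2.53, 2.53], [-0.31, 2.02], [-1.57, 1.55], [0.28, 2.44], [-1.29, 4.43], [0.15, 1.84], [-2.92, 2.92]. Speed limits (rad/s): [2.57, 2.57, 3.14, 3.14, 3.14, 3.14, 3.14].

INTERFACE

Orientations are given as a rotation vector (axis times angle).
In Python, from cell import robot, grip, kin, viewer gives the robot as it stands. Calls block until the motion is done:
- robot.movep(position, orientation): joint-space move of the TCP to a pose.
- robot.servo_line(position, feed=150, rotation=None): straight line of the TCP; rotation=None keeps the orientation; feed is the mean speed in mm/s.
- robot.goto_joints(angles): joint-space move.
- grip(opening, newtons=None): opening from 0.0 (shut) to 1.0 (fully open); newtons is the grip in N (None keeps the last); returns when the fingers have stopped.
- robot.hold(seconds).
- kin.ik(position, orientation): joint angles nearest the present ones, or None.
- robot.observe(): the state.
- viewer.read_camera(name): name is "scene" or "top" or "wrist"; returns the picture (480x640x3 uint8, red, green, blue); there is no depth.
- viewer.camera_info(name): a dict with "camera_matrix" (3x3 intrinsics, pixels), "R" (3x3) and "t" (3): a world point X has camera coordinates R X + t. Camera axes: x right, y down, z forward; pixel columns grow to the right and rows downward; lengths in mm; the calibration is good to about 2 mm. The wrist camera is an equidistant fisheye: a pixel r from the principal point sees the ray r / f radians off the axis. A picture is of the moment at which its call begins: read the wrist's pose just before it. camera_info takes no time and is no camera call; for the wrist camera it gives the pose at the moment of the call.
A pose or a line that the arm cannot do raises robot.IKError and nothing moves.
- robot.job_done(): hands the job in; it is judged then, once.
Trained networks look in the newest picture that a camera, given by its name, has taken for a name from the list of things; names that differ only in an ending like _2 or _b are one class to them, and where a whole thing is asked for, a point or a joint stands for the part that bears it (a point fixed in the world has none). Each returns a list of dicts, best first, with "confidence" (0 to 1); they miss things now and then, are a little off and sometimes report something else, mostly with a low value. They report only what shows in the picture. A call takes as long as a camera call. They do not tell look-alikes from the thing itself.
- viewer.silhouettes(name, camera): "mask" (480x640 bool, what is visible of it).
- viewer.pinpoint(name, camera): "at" ([x, y, z] in mm, in the coordinates of the camera as it stood for that picture, good to about 4 mm: a listed point, or the origin of a listed thing).
The state is a dict: "t": time; "joints": joint angles; "joint_velocities": joint speeds; "joint_torque": joint torques, N m; "tcp_pos": TCP position; "tcp_rot": TCP orientation; "contact_force": force on the tool from outside, world axes, zero at the start; "wrist_torque": the same for the moment, N m; "grip_width": opening from 0.0 (shut) to 1.0 (fully open); "grip_force": force on a finger pad.
Only numpy, scipy, OpenCV 4.12 (cv2) and the standard library are available. Lean on these libraries where they do the work, as an engineer would, in place of code of your own. Each camera call takes 0.05 s, during which the arm holds its last target. There are 200 camera calls.

TASK

Change the bench supply over to the next battery: throw the load breaker off first, lift the clear guard right back off the battery selector, then push the selector knob in and turn it clockwise to the next mark, so that it springs fully out again there. Then shut the guard, and only after that throw the breaker back on. Leave the tools and parts lying about on the bench where they are.

Things in the scene. Friction and masses are not known exactly. Their poses are not given: they have to be found in the camera images.
- changeover: battery selector unit fixed to the bench: white box 140 x 140 mm, top face 60 mm above the bench, black knob in the middle of the top under a clear hinged guard. Origin: centre of its underside. x points to the back (guard hinge), away from the robot give or take 17 degrees of yaw; z up. Unit and breaker may stand either way round, left or right.
- selector_turn (a joint): turn of the knob, rad, clockwise from above positive. Positions: near 0 (start), 1.047 (next clockwise), 2.094 and -1.047. Out, it is held within 0.035 of a position; it turns freely only while pushed in 6 mm or more. Let go between positions it stays 6 mm in; let go within 0.12 of a position it springs out there and centres itself.
- selector_push (a joint): how far the knob is pushed in, straight down, m: 0 fully out, 0.009 against its stop. Spring: about 5 N to start, 10 N fully in.
- selector_top (a point): centre of the top of the knob's grip bar, on the turning axis, 104 mm above the bench when out. The bar is 16 mm thick, 26 mm high, 74 mm long, its x along the bar towards the pointed end. It stands on a round skirt 76 mm across whose upper face lies 26 mm below this point; fingertips fit on the skirt on both sides of the bar.
- selector_pointer (a point): top of the bar's pointed end with the white line, 36 mm from the axis. It starts at the single-bar mark, 30 degrees to the left (+y side) of the unit's x. Marks on the metal disc round the knob lie 60 degrees apart; clockwise from above: a dot at the unit's +y side, one bar, two bars, three bars at its -y side.
- guard (a joint): clear guard, rad: 0 shut, 2.0 open against its stop. Hinged along the unit's y at its far edge. Weighs 0.15 kg, damped; let go, it falls shut from below about 1.05 and falls open from beyond about 1.2.
- guard_tab (a point): point in the grey lifting tab on the guard's front, 104 mm above the bench when shut. The tab sticks out 30 mm from the front wall (this point 19 mm from it), is 44 mm wide along the unit's y, flat at both ends, 12 mm thick. The guard is a clear box open below, 132 x 132 mm, 54 mm high, walls 3 mm, its outer top face 12 mm above this point. Axes turn with the guard.
- guard_hinge (a point): middle of the guard's hinge line, 66 mm behind the unit's centre and 62 mm above the bench. The tab point lies 151 mm in front of it and 42 mm above it when shut.
- breaker: load breaker, fixed to the bench: black moulded case 160 x 105 mm, 84 mm high, on a steel plate 200 x 125 mm, with one grey handle on top. Origin: centre of its underside. Its x points away from the robot give or take 17 degrees of yaw; z up.
- breaker_handle (a joint): throw of the breaker's handle, rad: 0 on (leans 20 degrees to the breaker's +x, away from the robot), 0.70 off (leans 20 degrees to -x, towards the robot). Over-centre spring: about 3 N at the tip moves it off either end, and past 0.35 it snaps over to the other end.
- breaker_tip (a point): middle of the free end of the breaker's handle, a flat toggle 34 mm wide (along the breaker's y) and 12 mm thick, 15 mm at its rounded end. It swings about a line along the breaker's y, 62 mm above the bench over the origin, 78 mm from this point; some 50 mm of it stand above the case.
- crankset: bicycle chainset lying flat, chainrings 184 mm across, 170 mm black crank arm, steel spindle standing up to 130 mm. Loose; to be left alone. Origin: centre of its underside (on the spindle's axis).
- cassette: steel sprocket cassette lying flat, 92 mm across, 46 mm high. Loose; to be left alone. Origin: centre of its underside.
- grease_tub: grey jar with white lid, 68 mm across, 72 mm high. Loose; to be left alone. Origin: centre of its underside.
- spanner: 200 mm steel spanner lying flat. Loose; to be left alone. Origin: centre of its underside.
- screwdriver: 210 mm screwdriver lying, black handle. Loose; to be left alone. Origin: centre of its underside.
- oil_bottle: white bottle with black cap, 52 mm across, 150 mm high, standing. Loose; to be left alone. Origin: centre of its underside.
- carton: cardboard carton 200 x 130 mm, 45 mm high. Loose; to be left alone. Origin: centre of its underside.
Mind the look-alikes: they are no part of the job. What is shaped like the breaker but red is not meant.

How it is judged (in metres and radians):
On the way, in this order (a step that is already met when the one before it is completed fails the run):
1. the breaker is thrown off, with the selector still at its first position (value of joint breaker_handle above 0.55 rad and value of joint guard below 0.06 rad and value of joint selector_turn between -0.12 and 0.12 rad), for 0.2 s.
2. the guard is lifted open, with the breaker off (value of joint guard above 1.5 rad and value of joint breaker_handle above 0.55 rad and value of joint selector_turn between -0.12 and 0.12 rad), for 0.2 s.
3. the selector stands at the next position clockwise and has sprung out, with the breaker still off (value of joint selector_turn between 0.94 and 1.15 rad and value of joint selector_push below 0.002 m and value of joint breaker_handle above 0.55 rad), for 0.3 s.
4. the guard is shut again, with the breaker still off (all of step 3 and value of joint guard below 0.06 rad), for 0.2 s.
At the end, for the whole second after the job is handed in: The selector is at the next position clockwise (turn 0.94 to 1.15 rad) and sprung out (within 2 mm), the guard is shut (within 0.06 rad), the breaker handle is back on (within 0.12 rad of 0), all at rest (value of joint breaker_handle below 0.12 rad and value of joint guard below 0.06 rad and value of joint selector_turn between 0.94 and 1.15 rad and value of joint selector_push below 0.002 m and velocity of joint each of guard, breaker_handle below 0.05 rad/s); the robot touches nothing.
It fails at once if the selector is moved away from a position while the breaker is not off (value of joint breaker_handle below 0.4 rad and (value of joint selector_turn between 0.15 and 0.88 rad or value of joint selector_turn above 1.25 rad or value of joint selector_turn below -0.15 rad)).
It fails at once if a loose tool or part on the bench is moved by more than 3 cm (distance of any of crankset, cassette, grease_tub, spanner, screwdriver, oil_bottle, carton from where it was at the start of the episode above 0.03 m).
It also fails if it takes over 72 s, if anything falls off the work surface, if the arm or the gripper's body presses on something with over 40 N, if the wrist force passes 120 N, or if a joint passes its speed limit or range.

## Working session

There is one attempt and no reset: what is moved stays moved. The work goes in short steps, each a Python script; the robot and the scene stay as the last script left them, time stands still between calls to the robot, and variables do not carry over. Pictures are saved under pics/ and viewed, at most 10 in all, crops included, and the job is handed in when it is done.

```bash
mkdir -p pics; ls; cat > h.py <<'E'
import numpy as np, cv2
from scipy.spatial.transform import Rotation as R
from cell import robot, grip, kin, viewer
def w(cam,at,info):
    return np.array(info["R"]).T@(np.array(at)-np.array(info["t"]))
def find(names,cam):
    info=viewer.camera_info(cam)
    im=viewer.read_camera(cam)
    for n in names:
        for d in viewer.pinpoint(n,cam)[:3]:
            print(cam,n,round(d["confidence"],2),w(cam,d["at"],info).round(1))
    return im
def save(im,f): cv2.imwrite("pics/"+f,im[:,:,::-1])
E
python3 - <<'E'
from h import *
N=["changeover","selector_top","selector_pointer","guard_tab","guard_hinge","breaker","breaker_tip"]
a=find(N+["crankset","cassette","grease_tub","spanner","screwdriver","oil_bottle","carton"],"top")
b=find(N,"scene")
save(a,"top.png");save(b,"scene.png")
o=robot.observe();print(o["t"],o["tcp_rot"])
E
```

```text
pics
top changeover 0.97 [ 5.057e+02  1.946e+02 -1.000e-01]
top guard_tab 0.75 [424.4 169.1 103.5]
top breaker 0.8 [ 5.145e+02 -2.342e+02 -5.000e-01]
top breaker 0.69 [ 3.592e+02 -6.046e+02  5.000e-01]
top breaker 0.63 [ 284.  -309.7   -6.2]
top breaker_tip 0.7 [ 388.  -604.4  132.1]
top breaker_tip 0.47 [ 540.7 -238.8  131.7]
top breaker_tip 0.27 [308.9 332.5  -3.9]
top crankset 0.93 [770.8  56.5  -4.4]
top cassette 0.87 [386.4 -10.3   1.4]
top cassette 0.42 [419.6 169.3 102.2]
top grease_tub 0.94 [533.2 -16.6   1.9]
top spanner 0.95 [310.  336.   -2.6]
top spanner 0.2 [ 5.153e+02 -2.316e+02  4.000e-01]
top screwdriver 0.62 [ 283.  -314.8   -8.3]
top oil_bottle 0.61 [ 507.7 -454.1   -6. ]
top carton 0.83 [758.2 257.1   4.9]
scene changeover 0.91 [ 5.007e+02  1.952e+02 -4.000e-01]
scene guard_tab 0.79 [419.8 162.8 103.9]
scene guard_tab 0.55 [ 284.1 -311.4   -1.8]
scene guard_hinge 0.72 [563.3 202.2  62.9]
scene breaker 0.93 [ 359.2 -606.7   -1.6]
scene breaker 0.65 [ 514.8 -232.     1. ]
scene breaker_tip 0.7 [ 386.5 -607.5  128.4]
scene breaker_tip 0.67 [ 536.1 -243.1  142.5]
1.15 [3.11258158e+00 4.25499485e-01 3.38607644e-05]
```

View pics/top.png

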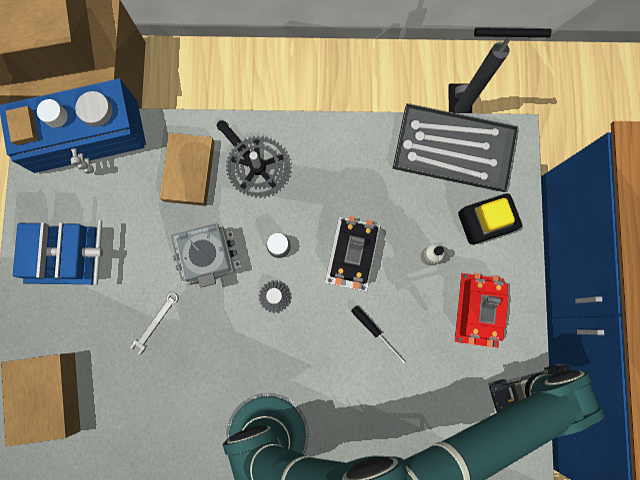

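View pics/scene.png

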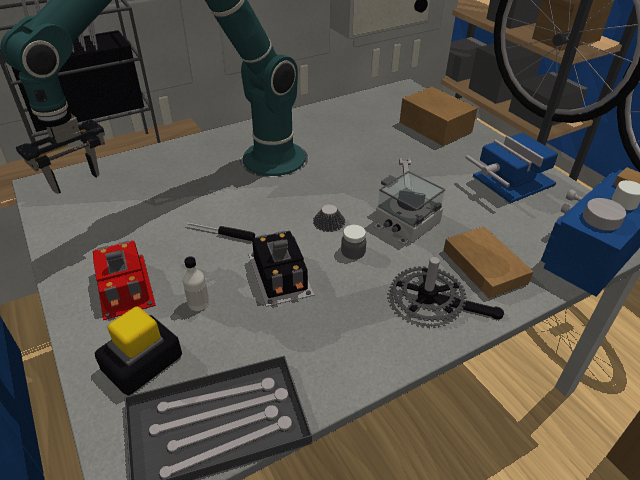

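The usable breaker is the black one at top-view px (355,253). The red one at (487,310) is the look-alike. The selector unit is at (203,252), with its tab facing the robot at (207,282). In the scene view the guard is at (410,190). Next I'll move in for a close look at the breaker.

```bash
cat >> h.py <<'E'
def down(yaw): return (R.from_euler('z',yaw)*R.from_euler('x',np.pi)).as_rotvec()
def st(): 
    o=robot.observe(); print("t",round(o["t"],2),"tcp",np.round(o["tcp_pos"],1),"F",np.round(o["contact_force"],1),"gw",round(o["grip_width"],2),"gf",np.round(o["grip_force"],1)); return o
E
python3 - <<'E'
from h import *
robot.movep([575,-248,280],down(-0.22))
grip(0.0)
im=find(["breaker","breaker_tip"],"wrist"); st()
save(im,"w1.png")
info=viewer.camera_info("wrist"); print(info)
ms=viewer.read_camera("top")
for d in viewer.silhouettes("breaker","top")[:3]:
    m=d["mask"].astype(np.uint8); c=cv2.findContours(m,0,2)[0]; c=max(c,key=cv2.contourArea); print(round(d["confidence"],2),cv2.minAreaRect(c))
it=viewer.camera_info("top"); print(it)
E
```

```text
wrist breaker 0.82 [ 516.7 -237.9   -2.7]
wrist breaker 0.61 [ 360.7 -607.5   -1.8]
wrist breaker_tip 0.79 [ 545.4 -240.4  132.7]
t 4.65 tcp [ 575. -248.  280.] F [ 0.2 -0.   0.3] gw 0.0 gf 0.0
{'camera_matrix': array([[371.64829954,   0.        , 333.46143118],
       [  0.        , 371.64829954, 242.28961182],
       [  0.        ,   0.        ,   1.        ]]), 'R': array([[-2.18188762e-01, -9.75906540e-01, -2.99917850e-04],
       [-9.43011985e-01,  2.10755208e-01,  2.57508522e-01],
       [-2.51241042e-01,  5.64682918e-02, -9.66275981e-01]]), 't': array([-116.63190329,  548.96874466,  610.72674676])}
0.85 ((482.0494079589844, 309.0223693847656), (49.151493072509766, 72.33809661865234), 5.90614128112793)
0.55 ((336.1615295410156, 237.40768432617188), (5.613170623779297, 42.44960021972656), 15.255118370056152)
{'camera_matrix': array([[580.48470326,   0.        , 315.52805904],
       [  0.        , 580.48470326, 238.81132015],
       [  0.        ,   0.        ,   1.        ]]), 'R': array([[ 0.01506396, -0.99988557, -0.00139035],
       [-0.98907908, -0.01469723, -0.1466512 ],
       [ 0.14661398,  0.00358431, -0.98918729]]), 't': array([-133.12174081,  551.1206342 , 1628.0400036 ])}
```

View pics/w1.png

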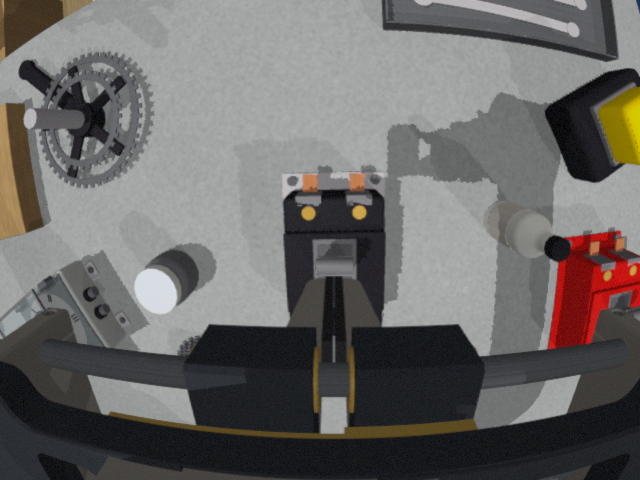

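The breaker is square in the picture, with its handle at px (335,257), so its yaw is about -0.22. I'll throw it off now.

```bash
cat >> h.py <<'E'
B=np.array([516,-236.]); BY=-0.22; eb=np.array([np.cos(BY),np.sin(BY)])
def bp(off,z): return [*(B+off*eb),z]
E
python3 - <<'E'
from h import *
robot.movep(bp(62,170),down(BY))
robot.servo_line(bp(62,112),feed=120); st()
robot.servo_line(bp(15,112),feed=100); st()
robot.servo_line(bp(1,112),feed=60); st()
robot.servo_line(bp(30,112),feed=150)
robot.servo_line(bp(40,200),feed=200)
find(["breaker_tip"],"wrist"); find(["breaker_tip"],"scene")
# look at changeover
robot.movep([380,155,300],down(0.25)); st()
im=find(["changeover","guard_tab","guard_hinge","selector_top","selector_pointer"],"wrist")
save(im,"w2.png")
im=find(["breaker_tip"],"scene")
E
```

```text
t 5.9 tcp [ 577.4 -249.8  113.1] F [ 0.3 -0.1  0.3] gw 0.0 gf 0.0
t 6.52 tcp [ 530.2 -239.3  112.2] F [0.5 1.3 0.1] gw 0.01 gf 0.0
t 6.9 tcp [ 516.5 -236.2  111.8] F [0.3 0.6 1.1] gw 0.01 gf 0.0
scene breaker_tip 0.73 [ 384.3 -605.7  130.7]
scene breaker_tip 0.63 [ 484.6 -231.1  138.1]
t 9.68 tcp [380.8 154.  299.7] F [-0.1  0.1 -0.5] gw 0.01 gf 0.0
wrist changeover 0.93 [503.2 191.6  -2.9]
wrist guard_tab 0.77 [420.  163.3 102.1]
wrist guard_hinge 0.3 [504.3 191.5  -2.2]
scene breaker_tip 0.79 [ 485.6 -227.1  141.7]
scene breaker_tip 0.73 [ 386.2 -608.4  131.2]
```

View pics/w2.png

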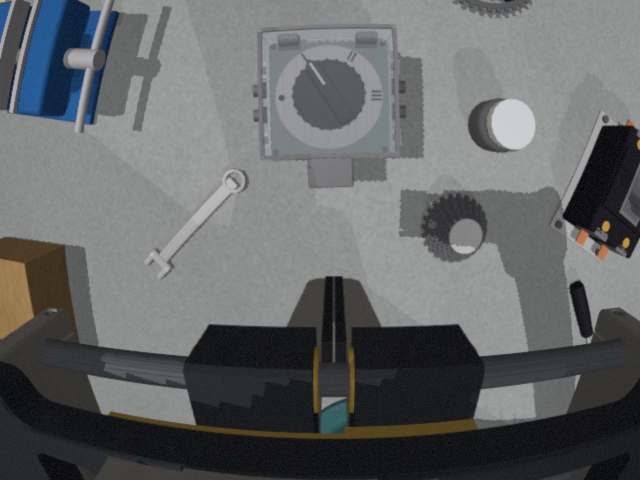

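The breaker is off (tip x is about 485). The selector's guard top spans roughly px (258,28), (396,24), (400,157), (262,160), with its tab at (331,172) and the pointer on the single-bar mark at (305,57). I'll work out the yaw from those corners and lift the guard by gripping the ends of the tab, following an arc.

```bash
cat >> h.py <<'E'
def ray(px,info,z):
    K=np.array(info["camera_matrix"]); v=(np.array(px,float)-K[:2,2])/K[0,0]; r=np.linalg.norm(v)
    d=np.array([*(v/r*np.sin(r)),np.cos(r)]); Rm=np.array(info["R"]); d=Rm.T@d; c=-Rm.T@np.array(info["t"])
    return c+d*(z-c[2])/d[2]
E
python3 - <<'E'
from h import *
info=viewer.camera_info("wrist")
for z,ps in ((116,[(258,28),(396,24),(400,157),(262,160)]),(110,[(309,187),(353,187)])):
    q=np.array([ray(p,info,z)[:2] for p in ps]); print(q.round(1),q.mean(0).round(1))
    d=(q[0]-q[1]) if len(q)==2 else None
    if d is not None: print(np.linalg.norm(d),np.arctan2(-d[0],d[1]))
    else:
        for a,b in ((0,1),(3,2)): d=q[a]-q[b]; print(np.linalg.norm(d),np.arctan2(-d[0],d[1]))
        for a,b in ((0,3),(1,2)): d=q[a]-q[b]; print(np.linalg.norm(d),np.arctan2(d[1],d[0]))
E
```

```text
[[547.1 271.8]
 [582.9 144.8]
 [456.2 108.8]
 [421.  235.5]] [501.8 190.2]
131.95004713821308 0.2746693494002629
131.4051256391673 0.2705484676522284
131.1668650465204 0.2809682705403952
131.70606437938415 0.2767965654231367
[[405.5 185.7]
 [416.  144.4]] [410.8 165. ]
42.61668245288923 0.24900997467840555
```

```bash
cat >> h.py <<'E'
U=np.array([502.,190.7]); UY=0.276; eu=np.array([np.cos(UY),np.sin(UY)])
H=U+66*eu
def tab(th,dz=-8):   # TCP for guard angle th
    a=np.arctan2(42,151)+th; r=np.hypot(42,151)
    return np.array([*(H-r*np.cos(a)*eu),62+r*np.sin(a)+dz])
E
python3 - <<'E'
from h import *
rv=down(UY)
for th in (0,0.7,1.4,1.85,2.0): print(th,tab(th).round(0),np.round(kin.ik(tab(th),rv),2))
for y in (UY+.524,UY-.524,UY+.524-np.pi,UY-.524-np.pi): 
    q=kin.ik([*U,70],down(y)); print(y,None if q is None else np.round(q,2))
grip(0.68,15)
p=tab(0); robot.movep([p[0],p[1],150],rv); robot.servo_line(p,feed=100); st()
grip(0.3,12); st()
for th in np.arange(0.15,1.86,0.17): robot.servo_line(tab(th),feed=110)
st(); 
im=find(["guard_tab"],"wrist"); save(im,"w3.png")
E
```

```text
0 [420. 168.  96.] [ 0.    0.38 -0.53  2.14  0.3   0.69 -2.02]
0.7 [480. 185. 183.] [ 0.06  0.35 -0.58  1.93  0.23  0.93 -1.94]
1.4 [581. 213. 210.] [ 0.05  0.5  -0.62  1.66  0.32  1.08 -1.96]
1.85 [644. 231. 188.] [ 0.03  0.65 -0.65  1.5   0.42  1.13 -1.99]
2.0 [663. 236. 174.] [ 0.03  0.7  -0.66  1.46  0.45  1.14 -2.  ]
0.8 [-0.01  0.55 -0.52  1.96  0.39  0.74 -1.53]
-0.248 [-0.01  0.55 -0.52  1.96  0.39  0.74 -2.59]
-2.3415926535897933 [ 0.48  1.02 -1.33  1.93  1.1   1.19  1.08]
-3.3895926535897933 [ 0.14  0.61 -0.73  1.95  0.56  0.79  0.42]
t 12.44 tcp [420.7 167.8  96.7] F [-1.   0.4 -0.7] gw 0.68 gf 0.0
t 12.86 tcp [420.6 167.5  96.5] F [-0.8 -0.4  4.4] gw 0.47 gf 12.0
t 17.14 tcp [646.4 230.5 188.1] F [ 4.1 -4.2  4.9] gw 0.47 gf 12.0
wrist guard_tab 0.87 [642.9 228.8 196.3]
```

View pics/w3.png

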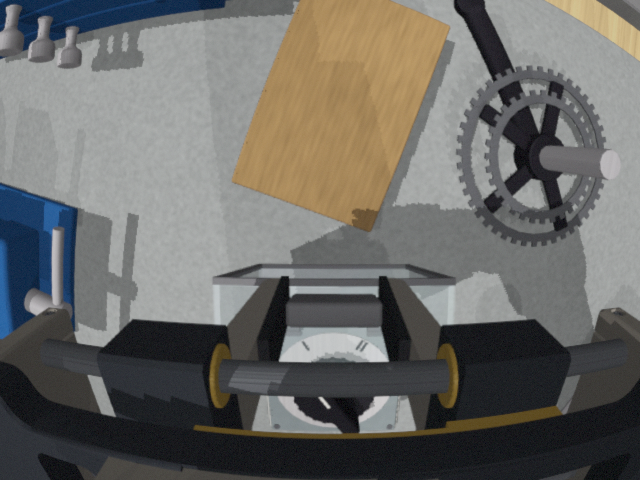

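The guard is held open by its tab at px (333,308). I'll let go and look at the knob.

```bash
python3 - <<'E'
from h import *
grip(0.75); p=tab(1.85); robot.servo_line([p[0],p[1],265],feed=200)
grip(0.45)
robot.movep([*(U-70*eu),250],down(UY)); st()
im=find(["selector_top","selector_pointer","guard_tab"],"wrist"); save(im,"w4.png")
for d in viewer.pinpoint("selector_top","wrist"): pass
E
```

```text
t 19.77 tcp [436.2 172.  250.8] F [ 0.5  0.5 -0.3] gw 0.45 gf 0.0
wrist selector_top 0.65 [505.6 186.6 106.2]
wrist selector_pointer 0.87 [527.6 216.3 104.5]
```

View pics/w4.png

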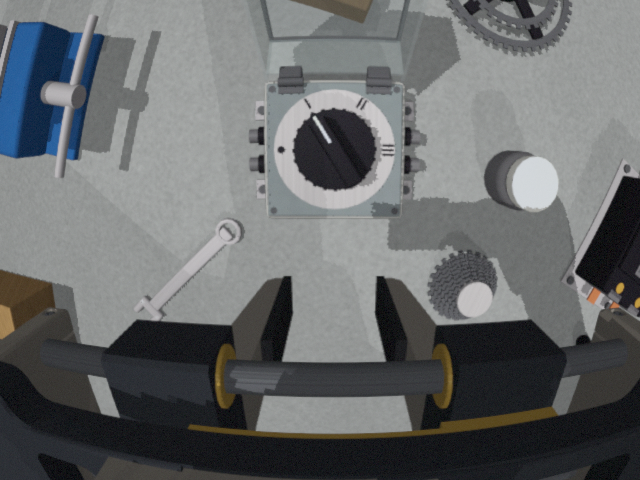

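The guard is fully open. The knob disc is centred at px (335,149), with the pointer on the single bar at (316,118). I'll grip the bar, push it in and turn it.

```bash
python3 - <<'E'
from h import *
info=viewer.camera_info("wrist"); print(ray((335,149),info,61).round(1), ray((335,149),info,78).round(1))
a=UY+.524
robot.movep([*U,135],down(a))
robot.servo_line([*U,81],feed=100); st()
grip(0.0,15); st()
robot.servo_line([*U,70],feed=40); o=st()
print(o["wrist_torque"])
E
```

```text
[502.3 189.5  61. ] [502.4 189.6  78. ]
t 21.31 tcp [502.3 191.   81.6] F [ 0.3 -0.9  0.4] gw 0.45 gf 0.0
t 21.81 tcp [502.7 190.2  81.4] F [ 2.  -0.9  3.1] gw 0.17 gf 15.0
t 22.23 tcp [503.1 190.4  71.1] F [ 0.1 -2.7 10.1] gw 0.17 gf 15.0
[-0.78290116 -0.0595446   0.02508568]
```

```bash
python3 - <<'E'
from h import *
a=UY+.524
for k in range(1,7):
    robot.servo_line([*U,70],feed=60,rotation=down(a-1.047*k/6))
o=st(); print(o["wrist_torque"].round(2) if hasattr(o["wrist_torque"],'round') else o["wrist_torque"], R.from_rotvec(o["tcp_rot"]).as_matrix()[:2,0], np.round(o["joints"],2))
E
```

```text
t 24.18 tcp [503.  190.6  71.2] F [-0.1 -3.4 10.8] gw 0.17 gf 15.0
[-0.69 -0.03 -0.01] [ 0.96950773 -0.24505168] [-0.18  0.5  -0.3   1.97  0.23  0.7  -2.44]
```

```bash
python3 - <<'E'
from h import *
robot.servo_line([*U,79],feed=60); st()
grip(0.45); robot.servo_line([*U,140],feed=150); 
robot.movep([*(U-70*eu),250],down(UY)); st()
im=find(["selector_top","selector_pointer"],"wrist"); save(im[:260,160:480].repeat(2,0).repeat(2,1),"w5.png")
E
```

```text
t 24.48 tcp [502.9 190.6  79.5] F [ 1.5 -1.8  6. ] gw 0.17 gf 15.0
t 26.2 tcp [434.6 171.  249. ] F [ 0.1  0.4 -0.5] gw 0.45 gf 0.0
wrist selector_top 0.8 [504.4 188.8 104. ]
wrist selector_pointer 0.49 [536.  -18.   -1.6]
```

View pics/w5.png

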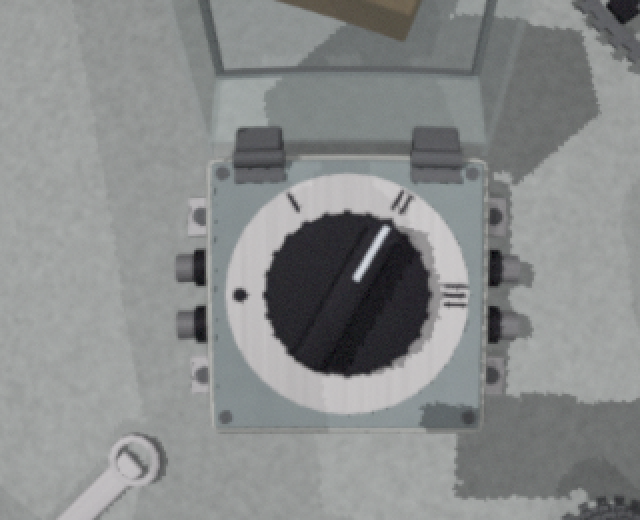

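The pointer is on the two-bar mark (crop px (388,228)), and the knob top measures 104 mm, so it has sprung out. Next I'll shut the guard.

```bash
python3 - <<'E'
from h import *
rv=down(UY); grip(0.72)
p=tab(2.0); robot.movep([p[0],p[1],270],rv)
find(["guard_tab"],"wrist"); print(tab(2.0,0))
robot.servo_line(tab(2.0,-6),feed=150); st()
grip(0.3,12); st()
for th in np.arange(1.85,0.05,-0.18): robot.servo_line(tab(th),feed=110)
robot.servo_line(tab(0.0),feed=60); st()
robot.servo_line(tab(0.0,-10),feed=60); st()
E
```

```text
wrist guard_tab 0.95 [662.  236.1 180.6]
[662.7071587  236.21685205 181.82574432]
t 28.71 tcp [663.2 236.6 177. ] F [0.4 0.6 0.9] gw 0.72 gf 0.0
t 29.17 tcp [663.5 235.2 176.7] F [ 0.4 -1.8  4.3] gw 0.48 gf 12.0
t 33.94 tcp [420.2 167.5  96.4] F [-2.2 -5.2  1.1] gw 0.48 gf 12.0
t 34.19 tcp [419.7 167.3  94.3] F [-3.3 -4.9  1.6] gw 0.48 gf 12.0
```

```bash
python3 - <<'E'
from h import *
grip(0.72); robot.hold(0.3)
p=tab(0); robot.servo_line([p[0],p[1],210],feed=180)
robot.movep([*(U-120*eu),300],down(UY))
im=find(["guard_tab","selector_top"],"wrist"); save(im,"w6.png"); st()
find(["breaker_tip"],"scene")
E
```

```text
wrist guard_tab 0.94 [421.2 166.2 102.3]
t 36.42 tcp [385.9 157.6 298.3] F [-0.2  0.3 -0.2] gw 0.72 gf 0.0
scene breaker_tip 0.77 [ 486.1 -229.9  140.1]
scene breaker_tip 0.72 [ 384.2 -607.9  129.1]
scene breaker_tip 0.52 [771.7  49.5  -0.9]
```

View pics/w6.png

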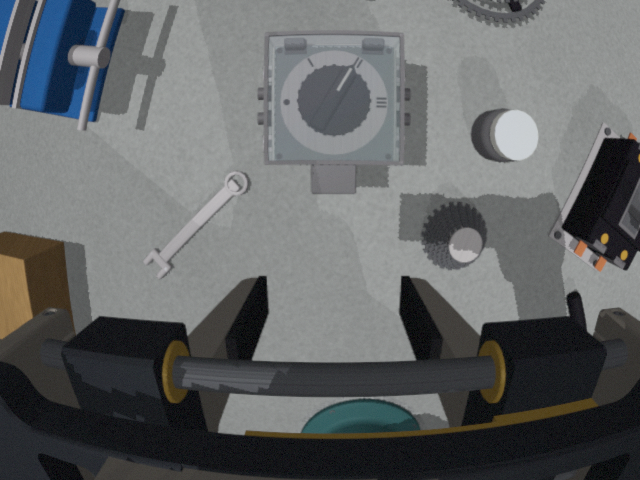

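The guard is shut (tab at px (333,178), height 102 mm), and the knob under it is still at two bars (350,75). Now I'll throw the breaker back on.

```bash
python3 - <<'E'
from h import *
grip(0.0)
robot.movep(bp(-62,190),down(BY))
robot.servo_line(bp(-62,112),feed=120)
robot.servo_line(bp(-15,112),feed=100)
robot.servo_line(bp(0,112),feed=60); st()
robot.servo_line(bp(-30,112),feed=150)
robot.servo_line(bp(-40,250),feed=200); robot.hold(0.5); st()
find(["guard_tab","breaker_tip"],"top")
im=find(["breaker_tip"],"scene"); save(im,"s2.png")
E
```

```text
t 40.85 tcp [ 516.3 -236.   111.9] F [-0.3 -0.4  0.3] gw 0.0 gf 0.0
t 42.54 tcp [ 476.9 -227.2  249.8] F [-0.1  0.1 -0.5] gw 0.0 gf 0.0
top guard_tab 0.84 [420.7 168.6 106. ]
top guard_tab 0.17 [386.   -8.5   2.4]
top breaker_tip 0.56 [ 384.  -601.9  130.4]
scene breaker_tip 0.77 [ 387.1 -608.   129.1]
scene breaker_tip 0.67 [ 539.1 -240.3  137.4]
```

View pics/s2.png

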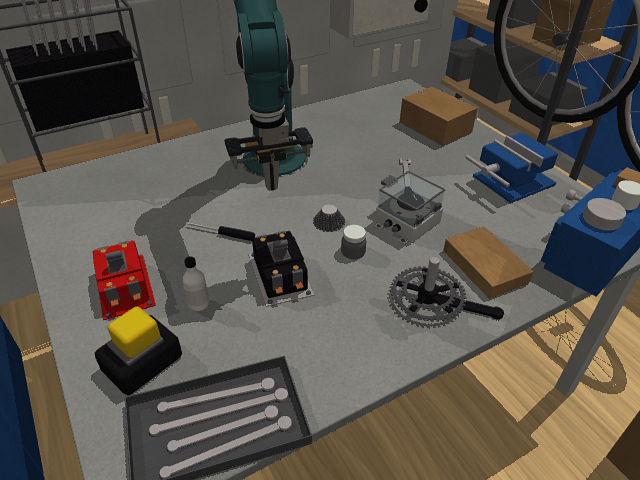

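The breaker is on (tip at x 539, handle at px (280,246)), the guard at (410,190) is shut, the loose parts haven't moved, and the arm is clear of everything.

```bash
python3 -c "
from h import *
print(robot.job_done())"
```

```text
the job is handed in; nothing more can be done
None
```

The job is handed in: breaker off, selector turned to two bars and sprung out, guard shut, and breaker back on, at about 43 s with the loose parts left in place; no verdict was returned.

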